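Close up the serviced laptop

ROBOT

A 6-joint arm with a two-finger parallel gripper is mounted at the origin on the work surface. World frame = base frame: x ahead of the robot, y to its left, z up, the work surface at z = 0. Lengths are in m, angles in degrees, forces in N, time in s.
With the tool pointing down it reaches from about 0.35 to 0.875 m from the base axis. Payload 4.2 kg.
Tool frame: the origin (TCP) lies midway between the tips of the shut fingers; the grasp point (between the pads) lies 19 mm behind it; z points along the fingers, y is the line along which they close (so a half turn about z gives the same grasp; the last joint's range is limited). The gripper opens to 87 mm and grips with 3 to 60 N. Pads are 19 mm wide; open, the fingers measure 117 mm over their backs; the gripper's body (75 mm by 190 mm) begins 51 mm behind the grasp point.
Start: joints at [84.947, 22.042, 0.453, 0, -68.411, -14.817], TCP at [0.212, 0.588, 0.223] pointing down, gripper open.
Joint ranges: [-179.83, 179.83], [-69.29, 118.12], [-61.27, 80.66], [-181.25, 117.63], [-171.15, -9.14], [-177.46, 177.46]. Speed limits (degrees/s): [159.86, 159.86, 180, 180, 180, 180].

INTERFACE

Orientations are given as [roll, pitch, yaw] about the fixed x, y, z axes, in that order (R = Rz(yaw) Ry(pitch) Rx(roll)).
In Python, from workcell import env gives the robot as it stands. The module is installed in compiled form; this text tells all that it offers. Calls block until the motion is done:
- env.goto(position, orientation): joint-space move of the TCP to a pose.
- env.move_straight(position, rotation=None, rate=0.15, force_limit=None): straight line of the TCP; rotation=None keeps the orientation; rate is the mean speed in m/s. With force_limit (N) it stops when the force on the tool has changed by that much, and returns True; else False.
- env.set_joints(angles): joint-space move.
- env.gripper_to(opening, grasp_force=None): opening from 0.0 (shut) to 1.0 (fully open); grasp_force is the grip in N (None keeps the last); returns when the fingers have stopped.
- env.dwell(seconds).
- env.inverse_kinematics(position, orientation): joint angles nearest the present ones, or None.
- env.read_state(): the state.
- env.grab_frame(name): name is "side" or "top" or "wrist"; returns a dict with "image" (384x512x3 uint8, blue, green, red), "fx", "fy", "cx", "cy" (pixels), "position" and "orientation" of the camera in the world. Camera axes: x right, y up, looking along -z (the intrinsics and any distortion apply to the point x, -y, -z); pixel columns grow to the right and rows downward; lengths in m; the calibration is good to about 2 mm. A picture is of the moment at which its call begins. There is no depth.
A pose or a line that the arm cannot do raises env.Unreachable and nothing moves.
- env.close_job(): hands the job in; it is judged then, once.
Trained networks look in a picture, given as the dict that the camera call returned (one of the last four; its "shot" number tells which), for a name from the list of things; names that differ only in an ending like _2 or _b are one class to them, and where a whole thing is asked for, a point or a joint stands for the part that bears it (a point fixed in the world has none). Each returns a list of dicts, best first, with "score" (0 to 1); they miss things now and then, are a little off and sometimes report something else, mostly with a low value. They report only what shows in the picture. A call takes as long as a camera call.
- env.search_frame(picture, thing): "xyz" ([x, y, z] in m, in world coordinates, good to about 4 mm: the middle of the surface that is visible of it).
- env.trace(picture, thing): "mask" (384x512 bool, what is visible of it).
The state is a dict: "clock": time; "joint_positions": joint angles; "qvel": joint speeds; "joint_torque": joint torques, N m; "position": TCP position; "tool_rot": TCP orientation; "force": force on the tool from outside, world axes, zero at the start; "wrist_torque": the same for the moment, N m; "opening": opening from 0.0 (shut) to 1.0 (fully open); "finger_force": force on a finger pad.
Only numpy, scipy, OpenCV 4.12 (cv2) and the standard library are available. Lean on these libraries where they do the work, as an engineer would, in place of code of your own. Each camera call takes 0.05 s, during which the arm holds its last target. There are 200 camera calls.

TASK

Close up the laptop on the blue mat using only your fingertips: push both modules that stick out of its front edge (the wide battery and the narrower drive) fully home, flush with the edge, and fold the open screen lid down, gently and without slamming, until it is fully shut, in any order. Do not lift the laptop or shove it about on the bench, do not pull the modules further out, and leave the tools and other things around it where they are.

Things in the scene. Friction and masses are not known exactly. Their poses are not given: they have to be found in the camera images.
- laptop: Silver laptop, loose on the bench, about 2 kg with its modules and lid; its grip on the mat resists roughly 10 to 15 N of sideways push before it slides. Base 210 mm deep (own x) by 290 mm wide (own y) by 30 mm high (own z). Origin: centre of the base's underside. Own -x points to its front edge, where the user would sit and the modules stick out; own +x points to the rear edge, where the lid is hinged.
- lid_hinge (a point): Middle of the lid's hinge line, 105 mm behind the laptop's centre (own +x) and 31 mm above the bench; the hinge line runs along the laptop's own y. Same axes as the laptop.
- lid (a joint): Angle of the screen lid in rad: 0 shut flat on the base, growing as it opens; 1.57 upright, more than that leaning back. The lid is a 290 mm wide, 10 mm thick panel that reaches 210 mm from the hinge; when it is shut its upper face is 42 mm above the bench. The hinge is stiff: the lid stays where it is left, and takes about 1 to 3 N at its free edge to close it. It ends at stops at 0 and at 2.2.
- lid_edge (a point): Middle of the lid's free edge (half-way through its thickness), 210 mm from the hinge.
- battery (a joint): How far the battery module sticks out of the front edge, in m: 0 fully home and flush, growing as it comes out; at most 0.06. It slides with about 2 N of friction and stays where it is left; it stops dead at 0.
- battery_face (a point): Centre of the battery module's flat outer face, which is 110 mm wide (laptop's own y) and 18 mm high, centred 15 mm above the bench and 70 mm to the laptop's own -y side. It is pushed in along the laptop's own +x. Same axes as the laptop.
- drive (a joint): How far the drive module sticks out of the front edge, in m: same kind of slide as the battery.
- drive_face (a point): Centre of the drive module's flat outer face, 74 mm wide and 18 mm high, centred 15 mm above the bench and 65 mm to the laptop's own +y side. It is pushed in along the laptop's own +x. Same axes as the laptop.
- tin: Bystander, loose: low round steel screw tin, 64 mm across, 22 mm high, standing on the bench 120 to 150 mm out from the laptop's front edge, between the two modules' paths. Origin at the centre of its underside.
- driver: Bystander, loose: screwdriver lying behind the laptop's rear edge, under 40 mm high. Origin at its underside.
- jar: Bystander, loose: small jar, 42 mm across, 55 mm high, standing on the bench ahead of the front edge, 75 to 100 mm to the own -y side of the battery's middle. Origin at the centre of its underside.
- cleaner: Bystander, loose: white bottle, 54 mm across, 150 mm high. Origin at the centre of its underside.
- meter: Bystander, loose: black multimeter lying flat, 150 x 78 x 44 mm. Origin at the centre of its underside.
- mug: Bystander, loose: white mug, 80 mm across without its handle, 90 mm high. Origin at the centre of its underside.
- tweezers: Bystander, loose: black tweezers lying flat, 110 mm long, 6 mm high. Origin at the centre of the underside.

How it is judged:
By the outcome, as a careful person would: the job done as asked, in the order asked, and still so for the second after the job is handed in, with the robot touching nothing.
It also fails if it takes over 64 s, if anything falls off the work surface, if the arm or the gripper's body presses on something with over 40 N, if the wrist force passes 120 N, or if a joint passes its speed limit or range.

## Working session

There is one attempt and no reset: what is moved stays moved. The work goes in short steps, each a Python script; the robot and the scene stay as the last script left them, time stands still between calls to the robot, and variables do not carry over. Pictures are saved under pics/ and viewed, at most 10 in all, crops included, and the job is handed in when it is done.

```bash
mkdir -p pics; python3 - <<'E'
from workcell import env
import cv2,numpy as np
ims=[]
for n in("top","side"):
    f=env.grab_frame(n); ims.append(f["image"])
    print(n,f["position"],f["orientation"],f["fx"],f["cx"],f["cy"],[k for k in f])
    for t in["laptop","lid","lid_hinge","lid_edge","battery","battery_face","drive_face","tin","jar","driver","cleaner","meter","mug","tweezers"]:
        try:
            r=env.search_frame(f,t); print(t,[(np.round(d["xyz"],3).tolist(),round(d["score"],2)) for d in r[:2]])
        except Exception as e: print(t,e)
cv2.imwrite("pics/a.png",ims[0]);cv2.imwrite("pics/b.png",ims[1])
s=env.read_state();print(s["clock"],s["position"],s["tool_rot"])
E
```

```text
top [ 0.46928557 -0.00678724  1.18256591] [  3.36025614  -0.31655744 -91.42907288] 381.71719326647315 255.26478350818235 190.47075592284617 ['image', 'fx', 'fy', 'cx', 'cy', 'position', 'orientation', 'shot']
laptop [([0.563, 0.008, 0.029], 0.97)]
lid [([0.537, -0.095, 0.197], 0.86)]
lid_hinge [([0.558, 0.009, 0.031], 0.88)]
lid_edge [([0.538, -0.091, 0.196], 0.95)]
battery [([0.535, 0.154, 0.024], 0.94)]
battery_face [([0.535, 0.156, 0.025], 0.78), ([0.472, 0.248, 0.051], 0.58)]
drive_face [([0.66, 0.118, 0.019], 0.67), ([0.639, 0.424, 0.099], 0.31)]
tin [([0.642, 0.262, 0.022], 0.72)]
jar [([0.47, 0.245, 0.055], 0.5)]
driver [([0.469, -0.178, 0.023], 0.91)]
cleaner [([0.638, 0.422, 0.097], 0.91)]
meter [([0.447, 0.42, 0.039], 0.81)]
mug [([0.638, -0.446, 0.043], 0.98), ([0.558, 0.009, 0.031], 0.59)]
tweezers []
side [0.28653695 0.86133405 1.01413276] [  43.32410369   -0.99618203 -163.04512053] 488.0862089907373 267.22354441337967 192.0731564190356 ['image', 'fx', 'fy', 'cx', 'cy', 'position', 'orientation', 'shot']
laptop [([0.545, -0.05, 0.028], 0.72)]
lid [([0.544, -0.047, 0.028], 0.73), ([0.531, -0.08, 0.15], 0.68)]
lid_hinge [([0.551, -0.046, 0.033], 0.72)]
lid_edge [([0.532, -0.082, 0.147], 0.64)]
battery [([0.532, 0.161, 0.026], 0.95)]
battery_face [([0.529, 0.162, 0.023], 0.56)]
drive_face [([0.44, -0.413, 0.006], 0.72), ([0.663, 0.124, 0.022], 0.61)]
tin [([0.639, 0.27, 0.022], 0.56), ([0.552, -0.044, 0.029], 0.36)]
jar [([0.467, 0.267, 0.047], 0.62)]
driver []
cleaner [([0.632, 0.447, 0.096], 0.93)]
meter [([0.439, 0.44, 0.037], 0.78)]
mug [([0.658, 0.122, 0.019], 0.73), ([0.632, -0.412, 0.059], 0.6)]
tweezers [([0.472, 0.263, 0.047], 0.5)]
1.5 [0.21240385 0.58776967 0.2225519 ] [ 1.79998353e+02 -1.86755520e-03 -1.98710960e+01]
```

View pics/a.png

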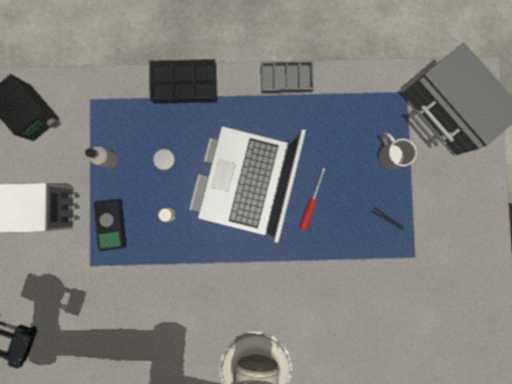

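View pics/b.png

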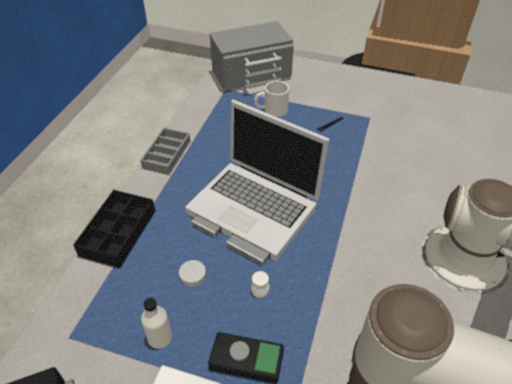

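The top view shows the laptop at about (200–305, 128–240), with its front facing image left (+y world). The battery is at (199,192), the drive at (210,150), the tin at (164,159) and the jar at (167,215). The lid is roughly upright. Next I'll zoom in to pick the corners.

```bash
python3 - <<'E'
import cv2
a=cv2.imread("pics/a.png")[115:250,180:320];cv2.imwrite("pics/a2.png",cv2.resize(a,None,fx=4,fy=4,interpolation=cv2.INTER_CUBIC))
b=cv2.imread("pics/b.png")[95:275,175:345];cv2.imwrite("pics/b2.png",cv2.resize(b,None,fx=3,fy=3,interpolation=cv2.INTER_CUBIC))
E
```

```text
(no output)
```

View pics/a2.png

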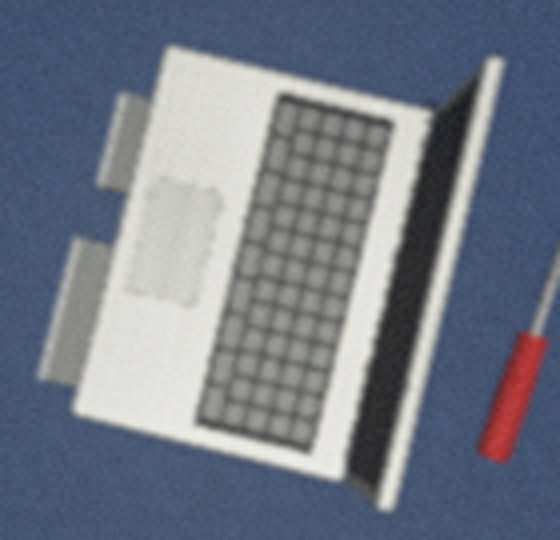

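View pics/b2.png

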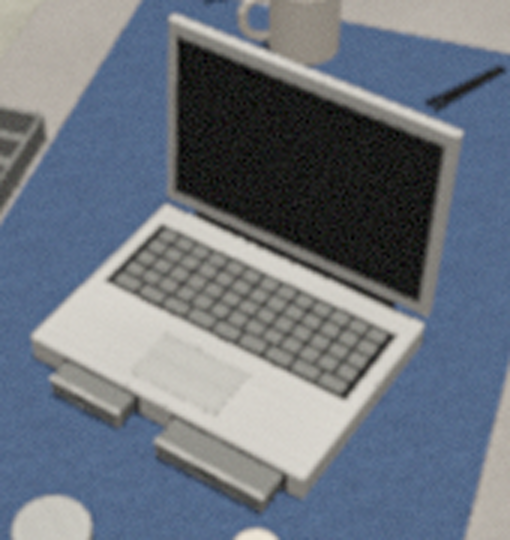

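In the top crop the base front corners are at (168,46) and (74,413), and the lid's free edge runs from (495,59) to (386,510). In the side crop the lid's top edge runs from (173,20) to (458,137). Now I'll fit the pose and joint values.

```bash
cat > fit.py <<'E'
import numpy as np
from scipy.optimize import least_squares
from scipy.spatial.transform import Rotation as Ro
C={'t':([0.46928557,-0.00678724,1.18256591],[3.36025614,-0.31655744,-91.42907288],381.717,255.265,190.471),
   's':([0.28653695,0.86133405,1.01413276],[43.32410369,-0.99618203,-163.04512053],488.086,267.224,192.073)}
def proj(c,p):
    pos,o,f,cx,cy=C[c]; q=Ro.from_euler('xyz',o,degrees=True).inv().apply(np.array(p)-pos)
    return np.array([cx+f*q[0]/-q[2],cy+f*(-q[1])/-q[2]])
def world(v,p):
    c,s=np.cos(v[2]),np.sin(v[2]); return np.array([v[0]+c*p[0]-s*p[1],v[1]+s*p[0]+c*p[1],p[2]])
def pts(v):
    L,b,d=v[3:6]; le=(.105-.21*np.cos(L)+0*np.sin(L),.031+.21*np.sin(L))
    # lid mid-thickness line: offset 6 mm above hinge when shut
    le=(le[0]+.006*np.sin(L),le[1]+.006*np.cos(L))
    return dict(f1=(-.105,.145,.03),f2=(-.105,-.145,.03),l1=(le[0],.145,le[1]),l2=(le[0],-.145,le[1]),
      d1=(-.105-d,.102,.024),d2=(-.105-d,.028,.024),b1=(-.105-b,-.015,.024),b2=(-.105-b,-.125,.024))
T=dict(f1=(168,46),f2=(74,413),l1=(495,59),l2=(386,510),d1=(124,92),d2=(98,187),b1=(76,237),b2=(40,380))
S=dict(f1=(33,345),f2=(300,478),l1=(173,20),l2=(458,137),d1=(52,375),d2=(125,408),b1=(157,448),b2=(268,493))
def res(v):
    P=pts(v);r=[]
    for k in P:
        w=world(v,P[k]); r+=list(proj('t',w)-np.array(T[k])/4-[180,115]); r+=list(proj('s',w)-np.array(S[k])/3-[175,95])
    return r
if __name__=="__main__":
    s=least_squares(res,[.56,.01,-1.4,1.6,.04,.03],loss='soft_l1'); v=s.x
    print(v.tolist(),np.degrees(v[2:4])); print(np.round(np.array(res(v)).reshape(-1,4),1))
    np.save("v.npy",v)
    for k,p in pts(v).items(): print(k,world(v,p).round(3))
    R=lambda x:(np.linalg.inv([[np.cos(v[2]),-np.sin(v[2])],[np.sin(v[2]),np.cos(v[2])]])@(np.array(x)-v[:2])).round(3)
    for n,x in dict(tin=(.641,.264),jar=(.469,.25),driver=(.469,-.178)).items(): print(n,R(x))
E
python3 fit.py
```

```text
[0.5679633760847911, 0.02217852288360798, -1.841453935244043, 1.6397901399208303, 0.029238570551371496, 0.022322373459999587] [-105.50753866   93.9530543 ]
[[-0.9 -0.3 -0.7 -4.2]
 [-1.4  0.4  2.1 -0.5]
 [-0.3 -0.3 -0.5 -2.8]
 [-0.9  0.3  1.7 -2.3]
 [-0.3  0.4  0.6 -0.7]
 [ 0.1 -0.1 -1.1  0.3]
 [-0.1  0.5  0.2 -4. ]
 [-0.3 -0.2 -0.5  0.4]]
f1 [0.736 0.085 0.03 ]
f2 [0.456 0.162 0.03 ]
l1 [ 0.674 -0.137  0.24 ]
l2 [ 0.395 -0.06   0.24 ]
d1 [0.7   0.118 0.024]
d2 [0.629 0.137 0.024]
b1 [0.589 0.156 0.024]
b2 [0.483 0.185 0.024]
tin [-0.253  0.006]
jar [-0.193 -0.156]
driver [ 0.219 -0.042]
```

```bash
cat > h.py <<'E'
from workcell import env
import numpy as np
v=np.load("v.npy"); Y=np.degrees(v[2])
def W(x,y,z):
    c,s=np.cos(v[2]),np.sin(v[2]); return [v[0]+c*x-s*y,v[1]+s*x+c*y,z]
def own(p):
    c,s=np.cos(v[2]),np.sin(v[2]); d=np.array(p[:2])-v[:2]; return np.round([c*d[0]+s*d[1],-s*d[0]+c*d[1],p[2]],4)
def st(m):
    s=env.read_state(); print(m,round(s["clock"],1),own(s["position"]),np.round(s["force"],1))
def push(y,out,first):
    x0=-.105-out-.0095-.022
    if first: env.goto(W(x0,y,.13),[180,0,Y])
    else: env.move_straight(W(x0,y,.13),rate=.15)
    env.move_straight(W(x0,y,.014),rate=.12,force_limit=8); st("down")
    r=env.move_straight(W(-.105-.0095+.015,y,.014),rate=.03,force_limit=6); st(f"pushed {r}")
    p=own(env.read_state()["position"])
    env.move_straight(W(p[0]-.02,y,.014),rate=.06); env.move_straight(W(p[0]-.02,y,.13),rate=.15); st("up")
E
python3 - <<'E'
from h import *
env.gripper_to(0.0,20)
push(-.07,v[4],True)
push(.065,v[5],False)
E
```

```text
down 6.0 [-0.1663 -0.0696  0.0147] [ 0.9  0.4 -0. ]
pushed True 7.5 [-0.118  -0.0699  0.0139] [0.1 1.1 1.7]
up 8.9 [-0.1374 -0.0706  0.1291] [ 0.1 -0.1 -0. ]
down 11.1 [-0.1593  0.0656  0.0151] [-0.7  0.5  0.1]
pushed True 12.4 [-0.1173  0.0651  0.0136] [-0.5  0.7  0.8]
up 13.8 [-0.1368  0.0643  0.1288] [ 0.1 -0.1 -0. ]
```

```bash
python3 - <<'E'
from h import *
import cv2
f=env.grab_frame("side"); b=f["image"][95:275,175:345];cv2.imwrite("pics/c.png",cv2.resize(b,None,fx=3,fy=3,interpolation=cv2.INTER_CUBIC))
env.move_straight(W(-.19,0,.32),rate=.3)
f=env.grab_frame("top"); b=f["image"][115:250,180:320];cv2.imwrite("pics/d.png",cv2.resize(b,None,fx=4,fy=4,interpolation=cv2.INTER_CUBIC))
st("")
E
```

```text
14.7 [-0.1892 -0.0005  0.3169] [-0.1 -0.5  0. ]
```

View pics/d.png

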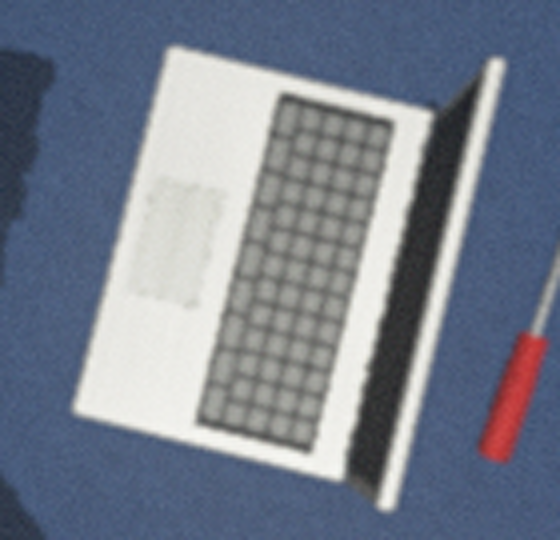

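View pics/c.png

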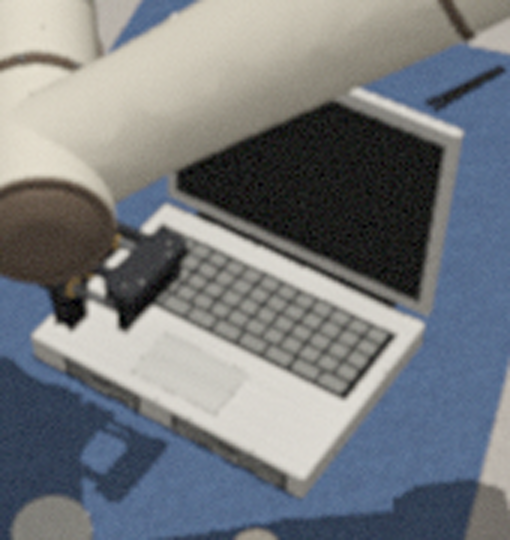

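The modules are flush in both views: nothing shows past the front edge near (100,230) in the top crop. The laptop and lid haven't moved. Next is the lid.

```bash
cat > lid.py <<'E'
from h import *
r,t,h=.17,.011,.012
def P(d):
    a=np.radians(d); return W(.105-r*np.cos(a)+t*np.sin(a)+h,0,.031+r*np.sin(a)+t*np.cos(a))
env.move_straight(W(.19,0,.34),rate=.25)
env.move_straight(W(.19,0,.205),rate=.15,force_limit=8); st("behind")
hit=env.move_straight(P(97),rate=.08,force_limit=8); st(f"97 {hit}")
for d in list(range(87,6,-10))+[3]:
    hit=env.move_straight(P(d),rate=.06 if d>20 else .04,force_limit=10); st(f"{d} {hit}")
    if hit: break
else:
    p=P(0); p[2]-=.012
    hit=env.move_straight(p,rate=.02,force_limit=7); st(f"press {hit}")
E
python3 lid.py
```

```text
behind 17.4 [0.1898 0.0007 0.2059] [-0.3 -0.2 -0.1]
97 False 18.1 [ 0.1483 -0.      0.1984] [-0.3  0.9 -0.4]
87 False 18.8 [1.184e-01 1.000e-04 2.014e-01] [0.6 0.2 0.1]
77 False 19.4 [ 0.0887 -0.0002  0.1987] [ 0.5 -0.1  0.1]
67 False 20.0 [ 0.06   -0.      0.1914] [ 0.1 -0.3  0.3]
57 False 20.7 [ 0.0332 -0.0002  0.1791] [0.7 0.4 0.8]
47 False 21.3 [ 0.0087 -0.0002  0.1624] [ 1.  -0.3  0.7]
37 False 22.0 [-0.0123 -0.0003  0.1416] [-0.2  0.  -0.4]
27 False 22.6 [-0.0295 -0.0003  0.1175] [ 0.  -1.   0.2]
17 False 23.5 [-0.0422 -0.0003  0.091 ] [ 0.7 -0.4  0.1]
7 False 24.4 [-0.0503 -0.0002  0.0624] [ 0.6 -0.5  0.5]
3 False 24.8 [-0.0521 -0.0003  0.0504] [ 0.4 -0.9  0.1]
press True 25.4 [-0.0529  0.0003  0.0425] [-0.8  0.6  4.3]
```

```bash
python3 - <<'E'
from h import *
import cv2
p=own(env.read_state()["position"])
hit=env.move_straight(W(p[0],0,.036),rate=.01,force_limit=8); st(f"press {hit}")
env.move_straight(W(p[0],0,.15),rate=.15)
env.goto([.25,.35,.35],[180,0,Y]);st("")
s=env.grab_frame("side")["image"];t=env.grab_frame("top")["image"]
o=np.hstack([cv2.resize(s[95:275,175:345],(400,424),interpolation=cv2.INTER_CUBIC),cv2.resize(t[110:255,140:330],(400,424),interpolation=cv2.INTER_CUBIC)])
cv2.imwrite("pics/e.png",o)
E
```

```text
press True 25.7 [-0.0528  0.0002  0.0425] [-0.6 -0.1  3.6]
 28.3 [-0.2307 -0.3936  0.3494] [0.1 0.1 0.1]
```

View pics/e.png

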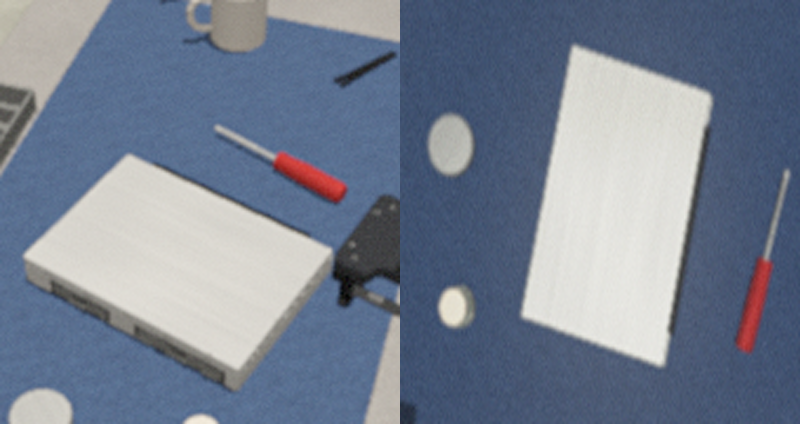

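The lid lies flat and shut. The module faces at (80,300) and (180,352) in the left half are flush with the front edge, and the laptop, tin, jar and driver haven't moved. Handing in.

```bash
python3 -c "
from workcell import env
print(env.close_job())"
```

```text
the job is handed in; nothing more can be done
None
```

The job is handed in: both modules are pushed flush and the lid is gently shut, with the laptop and the things around it unmoved in the final camera views; no verdict was returned.

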